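# Stack two pendant boards on spacer sticks

## Task

On the jewellery bench, lay the loose thick spacer stick across the bare end of the lower pendant board, between the two pencil lines there, parallel to the equal stick already lying across the other end. Then lay the upper pendant board on the two sticks, level, squarely above the lower board and in line with it, pendants up. Set both down without dropping them.

Things in the scene. Friction and masses are not known exactly. Their poses are not given: they have to be found in the camera images.
- spacer_center (a point): Centre of the loose thick spacer stick: plain wood, square section 22 x 22 mm, 90 mm long (this frame's y), lying on the table. A stick of the same length but only 10 x 10 mm in section also lies there: it is too thin and not wanted.
- placed_center (a point): Centre of the spacer stick that already lies, loose, across the other end of the lower board: the same 22 x 22 x 90 mm wood, long axis along this frame's y.
- bare_end (a point): Top face of the lower board, 18 mm above the table, midway between its 2 pencil lines (25 mm apart) at the bare end: the stick's underside centre goes here, its length along y. Fixed wood board, 260 x 50 x 18 mm, turned any way. x runs along it to the other stick, z up. Its middle is 100 mm along +x, the other stick's place 200 mm. Two blue pendants, 10 mm high, sit within 31 mm of the middle.
- upper_center (a point): Centre of the loose upper board, flat on the table at the start: wood, 260 mm long (x), 50 wide (y), 18 thick (z up), 0.17 kg. Two pendants, 28 mm across, 10 mm high, are fixed on top 75 mm either side of its middle; grip it across the width at the middle. On the sticks its centre is 31 mm above bare_end, over the lower board's middle.
There are look-alikes about, which are no part of the job. What is shaped like the part that bears spacer_center but purple is not meant.

How it is judged:
On the way:
1. the thick spacer lies across the bare end of the lower board, released (x of spacer_center in the frame of bare_end between -0.015 and 0.015 m and y of spacer_center in the frame of bare_end between -0.018 and 0.018 m and z of spacer_center in the frame of bare_end between 0.007 and 0.015 m and angle between the y axis of spacer_center and the y axis of bare_end, either way round below 0.1745 rad and contact force between the fingers and spacer below 0.05 N), for 0.2 s.
At the end, for the whole second after the job is handed in: Each stick lies across its end of the lower board within 15 mm along, 18 mm across and 10 degrees; the upper board rests on both, level within 1.7 degrees, within 15 mm and 10 degrees of straight above the lower board, within 4 mm of stick height; all at rest (x of spacer_center in the frame of bare_end between -0.015 and 0.015 m and y of spacer_center in the frame of bare_end between -0.018 and 0.018 m and z of spacer_center in the frame of bare_end between 0.007 and 0.015 m and angle between the y axis of each of spacer_center, placed_center and the y axis of bare_end, either way round below 0.1745 rad and x of placed_center in the frame of bare_end between 0.185 and 0.215 m and y of placed_center in the frame of bare_end between -0.018 and 0.018 m and z of placed_center in the frame of bare_end between 0.007 and 0.015 m and x of upper_center in the frame of bare_end between 0.085 and 0.115 m and y of upper_center in the frame of bare_end between -0.015 and 0.015 m and z of upper_center in the frame of bare_end between 0.027 and 0.035 m and angle between the x axis of upper_center and the x axis of bare_end, either way round below 0.1745 rad and angle between upper_center's own z axis and vertical below 0.03 rad and linear speed of each of upper, spacer, placed below 0.02 m/s); the robot touches nothing.
It fails at once if the upper board or the spacer is dropped (falls freely, faster than 0.6 m/s) ((linear speed of upper above 0.6 m/s and contact force between the fingers and upper below 0.05 N) or (linear speed of spacer above 0.6 m/s and contact force between the fingers and spacer below 0.05 N)).
It also fails if it takes over 51 s, if anything falls off the work surface, if the arm or the gripper's body presses on something with over 40 N, if the wrist force passes 120 N, or if a joint passes its speed limit or range.

## Robot

A 6-joint arm with a two-finger parallel gripper is mounted at the origin on the work surface. World frame = base frame: x ahead of the robot, y to its left, z up, the work surface at z = 0. Lengths are in m, angles in rad, forces in N, time in s.
With the tool pointing down it reaches from about 0.35 to 0.975 m from the base axis. Payload 4.9 kg.
Tool frame: the origin (TCP) lies at the very end of the fingers, on their centre line; the grasp point (between the pads) lies 19 mm behind it; x points along the fingers, z is the direction in which the jaws open and shut, and the axes are right-handed (so a half turn about x gives the same grasp; the last joint's range is limited). The gripper opens to 85 mm and grips with 20 to 120 N. Pads are 22 mm wide; open, the fingers measure 114 mm over their backs; the gripper's body (76 mm by 85 mm) begins 54 mm behind the grasp point. The pads swing forward as they close: fully open they stand 13 mm farther back than shut.
Start: joints at [-1.458, 0.053, 1.613, -0, 1.476, -0.119], TCP at [0.144, -0.608, 0.231] pointing down, gripper open.
Joint ranges: [-3.01, 3.01], [-1.01, 2.22], [0.06, 2.58], [-1.02, 4.17], [0.09, 2.62], [-3.14, 3.14]. Speed limits (rad/s): [2.57, 2.57, 3.14, 3.14, 3.14, 3.14].

## Interface

Orientations are given as a unit quaternion [w, x, y, z].
In Python, from plant import manip, viewer gives the robot as it stands.
- The arm moves only by the shell command python3 -m inch 'ROWS'. ROWS is JSON, a list of rows, each an object with "fingers": the opening, from -1 (shut) to 1 (fully open), so that 0 is half open; "delta_pos": the shift along the tool's x, y, z in cm, a list of three; "twist": the turn, a rotation vector about the tool's x, y, z in degrees, a list of three. A call has 1 to 5 rows; each row shifts and turns the commanded pose from where the row before left it, along the tool's axes as they then stand; what a row does not reach is not made up. A row lasts 1/8 s, in which the tool goes at most 62.5 mm and 10.7 degrees, less where a joint would pass 70% of its speed; a pose out of reach is approached as far as the arm can. A call is refused whole if a number of a shift passes 6.25 or a number of a turn 10.7, either way. A call with a gripper value outside its range is refused whole. The fingers move at their own pace and stop on an object; the grip force is fixed at half the most. Time passes only in rows, so rows that do not move let the fingers close. It gives the time, the measured TCP pose, the force and the opening at its end, in the units of the state.
- manip.state(): the state, without advancing time (a new reading comes with each control period).
- viewer.grab_frame(name): name is "side" or "top" or "wrist"; returns a dict with "pixels" (384x512x3 uint8, blue, green, red), "range_z" (384x512 float32, m along the optical axis (not along the pixel's ray), 0 where there is no reading), "K" (3x3 intrinsics, pixels), "k1" (the pictures are not rectified: a ray, as slopes to the right and down, at radius r is drawn at 1 + k1 r^2 times it, then the intrinsics apply), "pose" (4x4, takes a point from camera to world coordinates). Camera axes: x right, y down, z forward; pixel columns grow to the right and rows downward; lengths in m; the calibration is good to about 2 mm. A picture is of the moment at which its call begins.
- manip.job_done(): hands the job in, once; it reports no verdict.
The state is a dict: "time": time; "joint_pos": joint angles; "joint_vel": joint speeds; "joint_efforts": joint torques, N m; "tool_pos": TCP position; "tool_rot": TCP orientation; "contact_force": force on the tool from outside, world axes, zero at the start; "ft_torque": the same for the moment, N m; "gripper_width": opening from 0.0 (shut) to 1.0 (fully open).
Only numpy, scipy, OpenCV 4.12 (cv2) and the standard library are available. Lean on these libraries where they do the work, as an engineer would, in place of code of your own. Each camera call takes 0.05 s, during which the arm holds its last target.

## Working session

There is one attempt and no reset: what is moved stays moved. The work goes in short steps, Python scripts to look and compute and a shell command to move; the robot and the scene stay as the last step left them, time stands still between calls to the robot, and variables do not carry over. Pictures are saved under pics/ and viewed, and the job is handed in when it is done.

```bash
ls; mkdir -p pics; cat > h.py <<'E'
import numpy as np,cv2
from plant import manip,viewer
def grab(n,save=None):
    f=viewer.grab_frame(n)
    if save: cv2.imwrite(f'pics/{save}.png',f['pixels'])
    np.savez(f'{n}.npz',**{k:np.asarray(v) for k,v in f.items()})
    return f
def load(n): 
    d=np.load(f'{n}.npz'); return {k:d[k] for k in d}
def ray(f,uv):
    K=f['K'];k1=float(f['k1'])
    d=np.array([k1,0,0,0,0.])
    s=cv2.undistortPoints(np.asarray(uv,float).reshape(-1,1,2),K,d)[:,0]
    v=np.c_[s,np.ones(len(s))]
    return f['pose'][:3,3],v@f['pose'][:3,:3].T
def onplane(f,uv,z):
    o,v=ray(f,uv); t=(z-o[2])/v[:,2]
    return o+v*t[:,None]
def depthpts(f):
    h,w=f['range_z'].shape
    u,v=np.meshgrid(np.arange(w),np.arange(h))
    o,r=ray(f,np.c_[u.ravel(),v.ravel()])
    P=o+r*f['range_z'].reshape(-1,1)
    P[f['range_z'].ravel()==0]=np.nan
    return P.reshape(h,w,3)
E
python3 - <<'E'
from h import *
print(manip.state())
for n in ['side','top','wrist']:
    f=grab(n,n+'0'); print(n,f['K'].tolist(),f['k1'],np.round(f['pose'],3).tolist())
E
```

```text
pics
{'time': 0.0, 'joint_pos': array([-1.45800907e+00,  5.33654503e-02,  1.61428032e+00,  2.48008882e-05,
        1.47597076e+00, -1.18956285e-01]), 'joint_vel': array([-0.000448  , -0.00169574,  0.00129543,  0.00015881,  0.00264976,
        0.00180015]), 'joint_efforts': array([-3.02397702e-04, -3.93683589e+01, -3.70174277e+01, -1.34553461e-04,
        7.19213524e-03,  1.00523238e-05]), 'tool_pos': array([ 0.14351156, -0.60767544,  0.23006585]), 'tool_rot': array([ 0.5539545 ,  0.43935497,  0.55495093, -0.43832761]), 'contact_force': array([ 0.13406575, -0.07109877, -0.62577736]), 'ft_torque': array([-0.02433813,  0.00136937,  0.01425981]), 'gripper_width': 1.0002582993167066}
side [[488.66264565937433, 0.0, 260.8867727797743], [0.0, 488.66264565937433, 196.35615385763563], [0.0, 0.0, 1.0]] 0.004827333187486272 [[-0.98, -0.146, 0.133, 0.337], [-0.197, 0.666, -0.72, 0.798], [0.016, -0.732, -0.681, 0.809], [0.0, 0.0, 0.0, 1.0]]
top [[464.03477941033645, 0.0, 262.5548275082355], [0.0, 464.03477941033645, 189.2117512429944], [0.0, 0.0, 1.0]] 0.055676569520026774 [[0.013, -0.997, 0.079, 0.4], [-1.0, -0.014, -0.013, -0.019], [0.014, -0.079, -0.997, 1.32], [0.0, 0.0, 0.0, 1.0]]
wrist [[264.6013635679713, 0.0, 254.15417851362554], [0.0, 264.6013635679713, 191.03775159112797], [0.0, 0.0, 1.0]] -0.014724959084086007 [[0.229, -0.92, -0.318, 0.227], [-0.973, -0.217, -0.073, -0.589], [-0.002, 0.326, -0.945, 0.372], [0.0, 0.0, 0.0, 1.0]]
```

View pics/top0.png

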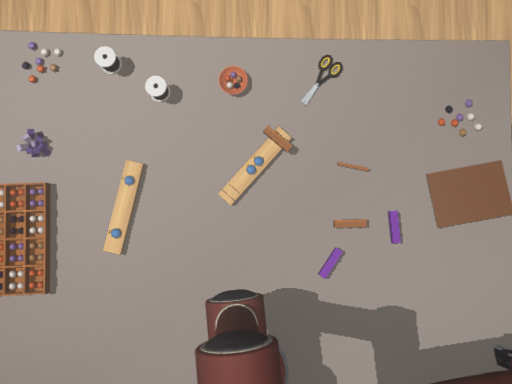

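View pics/side0.png

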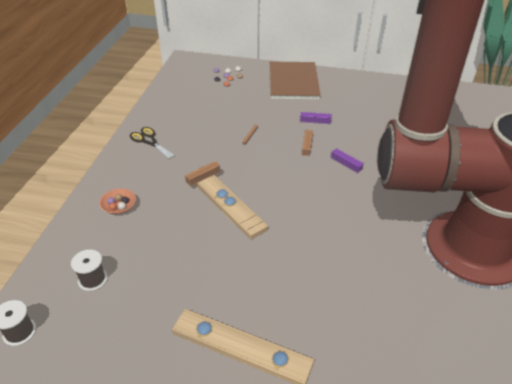

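View pics/wrist0.png

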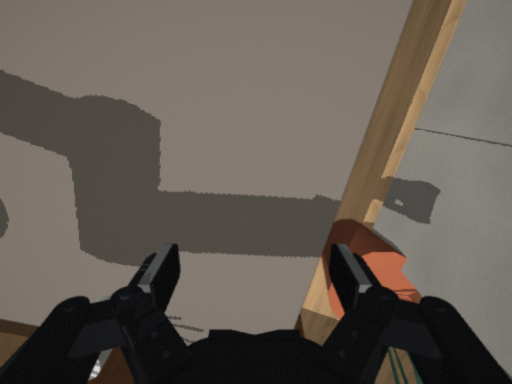

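The top view (up = +x, right = −y) shows:
- Lower board at (255,165), with the placed stick at (278,138) and the pencil-lined bare end near (230,190).
- Upper board with two blue pendants at (123,207).
- Stick candidates: brown (350,223), thin brown (352,167), purple (395,227) and purple (331,263).

The stick at (350,223) fits, because it is brown and looks thick. I'll confirm that in a crop and measure it.

```bash
python3 - <<'E'
from h import *
f=load('top'); im=f['pixels']
cv2.imwrite('pics/crop1.png',np.hstack([cv2.resize(im[110:290,300:420],None,fx=3,fy=3,interpolation=cv2.INTER_CUBIC),cv2.resize(im[110:220,205:305],(400,540),interpolation=cv2.INTER_CUBIC)]))
P=depthpts(f)
hsv=cv2.cvtColor(im,cv2.COLOR_BGR2HSV)
for p in [(350,223),(352,167),(278,138),(245,180),(228,190),(123,207),(395,227),(300,200)]:
    print(p,hsv[p[1],p[0]],np.round(P[p[1],p[0]],4))
E
```

```text
(350, 223) [ 12 128 157] [ 0.4123 -0.2809  0.0207]
(352, 167) [ 11 120 145] [ 0.5716 -0.2895  0.0084]
(278, 138) [ 13 128 158] [ 0.6463 -0.0765  0.0386]
(245, 180) [ 17 102 215] [0.5292 0.0144 0.018 ]
(228, 190) [ 17 102 221] [0.5003 0.0617 0.0177]
(123, 207) [ 17 102 221] [0.4487 0.3508 0.0222]
(395, 227) [138 134 167] [ 0.403  -0.4051  0.0239]
(300, 200) [ 12  29 156] [ 0.476  -0.1429 -0.0014]
```

View pics/crop1.png

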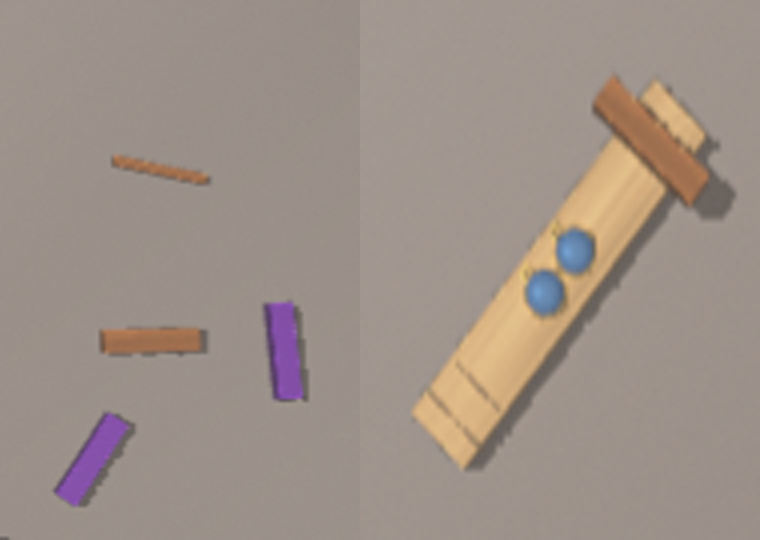

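The crop shows the brown thick stick at about (350,223) full-frame. The brown one above it, at (352,167), is clearly thinner, and the other two are purple. The lower board's pencil lines are at about (224,195) and (233,187). Next I'll measure everything.

```bash
cat > meas.py <<'E'
from h import *
def masks(im):
    hsv=cv2.cvtColor(im,cv2.COLOR_BGR2HSV)
    stick=cv2.inRange(hsv,(5,95,60),(15,170,200))
    board=cv2.inRange(hsv,(14,75,120),(24,140,255))
    return stick,board
def comps(m,amin=60,k=0):
    out=[]
    cs,_=cv2.findContours(m,cv2.RETR_EXTERNAL,cv2.CHAIN_APPROX_NONE)
    for c in cs:
        if cv2.contourArea(c)>amin: out.append(c)
    return out
def rect_on(f,c,z):
    P=onplane(f,c[:,0].astype(float),z)[:,:2]
    (cx,cy),(w,h),a=cv2.minAreaRect((P*1000).astype(np.float32))
    if w<h: w,h,a=h,w,a+90
    return cx,cy,w,h,(a+90)%180-90
E
python3 - <<'E'
from meas import *
for n in ['top','side']:
    f=load(n); s,b=masks(f['pixels']); 
    for nm,m,zs in [('stick',s,(.022,.040)),('board',b,(.018,))]:
        for c in comps(m):
            M=cv2.moments(c); uv=(M['m10']/M['m00'],M['m01']/M['m00'])
            if cv2.contourArea(c)>4000: continue
            print(n,nm,np.round(uv,1),cv2.contourArea(c),[np.round(rect_on(f,c,z),1).tolist() for z in zs])
E
```

```text
top stick [349.5 223.1] 199.5 [[410.9, -280.7, 89.5, 19.5, -89.2], [410.8, -277.1, 88.3, 19.2, -89.2]]
top stick [352.9 166.2] 65.0 [[572.2, -289.3, 87.0, 8.7, 78.8], [569.8, -285.6, 85.8, 8.5, 78.8]]
top stick [277.6 138.3] 245.0 [[648.7, -75.4, 90.4, 26.7, 51.8], [645.2, -74.6, 89.2, 26.4, 51.8]]
top stick [232.6  79.9] 595.0 [[814.3, 52.7, 81.0, 79.7, 1.0], [808.6, 51.7, 79.9, 78.6, 1.0]]
top board [122.8 207.1] 1608.0 [[450.7, 352.2, 258.9, 50.9, -11.9]]
top board [249.7 170.7] 1307.0 [[556.2, 1.1, 218.3, 50.6, -40.9]]
top board [283.  133.6] 92.0 [[662.5, -90.9, 50.4, 19.3, 49.8]]
side stick [116.9 202.1] 538.5 [[813.7, 51.0, 79.8, 79.1, 77.7], [802.8, 68.1, 77.9, 77.3, 77.7]]
side stick [202. 173.] 319.0 [[648.4, -87.4, 97.1, 38.8, 52.2], [641.3, -67.2, 94.9, 37.9, 52.2]]
side stick [307.1 142.2] 128.0 [[411.1, -270.6, 105.4, 18.1, -87.2], [409.4, -246.1, 103.0, 17.6, -87.2]]
side stick [410.6 108.2] 79.0 [[132.7, -515.5, 239.4, 31.7, 84.0], [137.4, -485.5, 233.9, 31.0, 84.0]]
side stick [293.2  79. ] 1229.0 [[496.3, -603.5, 196.6, 141.6, -79.6], [492.6, -571.5, 192.1, 138.4, -79.6]]
side stick [433.2  79.2] 291.0 [[53.6, -708.2, 650.4, 38.2, 80.6], [60.1, -673.8, 635.5, 37.3, 80.6]]
side stick [446.9  26.3] 60.5 [[-21.2, -1139.1, 253.0, 36.9, 79.9], [-13.0, -1094.8, 247.2, 36.0, 79.9]]
side board [244.5 347.3] 3765.5 [[449.5, 353.6, 257.3, 55.6, -11.8]]
side board [232.7 207.8] 1195.5 [[555.8, 1.2, 230.6, 57.9, -40.5]]
side board [479.3  74.3] 87.5 [[-101.1, -779.1, 126.8, 27.0, 75.4]]
side board [ 8.  20.6] 64.5 [[1618.7, -793.2, 120.0, 32.1, -89.7]]
side board [139.2   6.5] 359.0 [[1189.2, -1021.7, 170.0, 125.4, -71.0]]
side board [42.4 37.9] 394.5 [[1416.8, -723.9, 650.9, 39.2, 89.9]]
side board [30.3 23.4] 472.5 [[1523.0, -800.8, 451.0, 70.9, 88.7]]
```

```bash
cat > plan.py <<'E'
from h import *
from scipy.spatial.transform import Rotation as R
def plan(x,y,z,jaw,verbose=True):
    """target TCP pos, jaw axis world heading (deg, mod 180) -> shift in tool axes (cm) now, and turn"""
    s=manip.state(); q=s['tool_rot']; r=R.from_quat([q[1],q[2],q[3],q[0]]).as_matrix()
    p=s['tool_pos']
    d=np.array([x,y,z])-p
    h=np.degrees(np.arctan2(r[1,2],r[0,2]))
    dh=(jaw-h+90)%180-90
    # wanted orientation: x down, z axis heading h+dh
    a=np.radians(h+dh); zt=np.array([np.cos(a),np.sin(a),0]); xt=np.array([0,0,-1.]); T=np.c_[xt,np.cross(zt,xt),zt]
    rv=np.degrees(R.from_matrix(r.T@T).as_rotvec())
    print('t%.2f pos'%s['time'],np.round(p,4),'xaxis',np.round(r[:,0],3),'jaw %.1f'%(h%180),'F',np.round(s['contact_force'],1),'w %.3f'%s['gripper_width'],'q6 %.2f'%s['joint_pos'][5])
    print(' shift cm now',np.round(100*r.T@d,2),' turn deg',np.round(rv,1),' shift cm after turn',np.round(100*T.T@d,2))
E
python3 - <<'E'
from meas import *
from plan import *
f=load('top'); s,b=masks(f['pixels'])
C=[c for c in comps(b) if 200<cv2.moments(c)['m10']/cv2.moments(c)['m00']<310]
c=np.vstack(C); r=rect_on(f,c,.018); print(r)
f2=load('side'); 
a=np.radians(r[4]); ux=np.array([np.cos(a),np.sin(a)]); cen=np.array(r[:2])
print('bare',cen-100*ux,'other',cen+100*ux,'middle',cen)
cs=onplane(f,c[:,0].astype(float),.018)[:,:2]*1000-cen
print((cs@ux).min(),(cs@ux).max())
# pencil lines: dark px on board
g=cv2.cvtColor(f['pixels'],cv2.COLOR_BGR2GRAY)
t=np.arange(-130,-60,1.5)
K=f['K'];pose=f['pose']
def proj(Pw):
    Pc=(np.linalg.inv(pose)@np.c_[Pw,np.ones(len(Pw))].T).T[:,:3]
    return cv2.projectPoints(Pc,np.zeros(3),np.zeros(3),K,np.array([float(f['k1']),0,0,0,0]))[0][:,0]
uy=np.array([-ux[1],ux[0]])
prof=[]
for k in t:
    w=np.array([np.r_[(cen+k*ux+j*uy)/1000,.018] for j in np.linspace(-18,18,25)])
    uv=proj(w).astype(np.float32)
    prof.append(cv2.remap(g,uv[:,:1],uv[:,1:],cv2.INTER_LINEAR).mean())
print([(float(k),round(float(v))) for k,v in zip(t,prof)])
plan(.411,-.281,.12,0)
E
```

```text
(756.7435302734375, -21.2835693359375, 1448.930908203125, 587.9691772460938, -88.68831300735474)
bare [754.45440456  78.69022675] other [ 759.03265598 -121.25736542] middle [756.74353027 -21.28356934]
-724.4654099820413 724.4654219684484
[(-130.0, 155), (-128.5, 155), (-127.0, 155), (-125.5, 154), (-124.0, 154), (-122.5, 154), (-121.0, 154), (-119.5, 154), (-118.0, 154), (-116.5, 154), (-115.0, 154), (-113.5, 154), (-112.0, 154), (-110.5, 154), (-109.0, 154), (-107.5, 154), (-106.0, 154), (-104.5, 154), (-103.0, 154), (-101.5, 154), (-100.0, 154), (-98.5, 154), (-97.0, 154), (-95.5, 154), (-94.0, 154), (-92.5, 154), (-91.0, 154), (-89.5, 154), (-88.0, 154), (-86.5, 154), (-85.0, 154), (-83.5, 153), (-82.0, 152), (-80.5, 152), (-79.0, 151), (-77.5, 150), (-76.0, 148), (-74.5, 148), (-73.0, 148), (-71.5, 148), (-70.0, 148), (-68.5, 148), (-67.0, 147), (-65.5, 145), (-64.0, 144), (-62.5, 143), (-61.0, 143)]
t0.15 pos [ 0.1435 -0.6078  0.2303] xaxis [-0.     0.002 -1.   ] jaw 103.3 F [-0.2  0.4 -0. ] w 1.000 q6 -0.12
 shift cm now [ 11.08  33.54 -25.64]  turn deg [-76.7  -0.1  -0.1]  shift cm after turn [11.03 32.68 26.75]
```

```bash
python3 - <<'E'
from meas import *
from plan import *
f=load('top'); s,b=masks(f['pixels'])
C=[c for c in comps(b) if 200<cv2.moments(c)['m10']/cv2.moments(c)['m00']<310 and cv2.contourArea(c)<1500]
c=np.vstack(C); r=rect_on(f,c,.018); print(r)
a=np.radians(r[4]); ux=np.array([np.cos(a),np.sin(a)]); cen=np.array(r[:2])
print('bare',cen-100*ux,'other',cen+100*ux,'middle',cen)
g=cv2.cvtColor(f['pixels'],cv2.COLOR_BGR2GRAY)
t=np.arange(-132,-66,2)
K=f['K'];pose=f['pose']
def proj(Pw):
    Pc=(np.linalg.inv(pose)@np.c_[Pw,np.ones(len(Pw))].T).T[:,:3]
    return cv2.projectPoints(Pc,np.zeros(3),np.zeros(3),K,np.array([float(f['k1']),0,0,0,0]))[0][:,0]
uy=np.array([-ux[1],ux[0]])
for k in t:
    w=np.array([np.r_[(cen+k*ux+j*uy)/1000,.018] for j in np.linspace(-18,18,25)])
    uv=proj(w).astype(np.float32)
    print((int(k),round(float(cv2.remap(g,uv[:,:1],uv[:,1:],cv2.INTER_LINEAR).mean()))),end=' ')
E
```

```text
(571.7657470703125, -12.331069946289062, 259.48858642578125, 50.57542419433594, -40.899574279785156)
bare [496.17991367  53.14244981] other [647.35158047 -77.8045897 ] middle [571.76574707 -12.33106995]
(-132, 149) (-130, 161) (-128, 179) (-126, 187) (-124, 188) (-122, 187) (-120, 187) (-118, 187) (-116, 182) (-114, 165) (-112, 160) (-110, 175) (-108, 185) (-106, 187) (-104, 188) (-102, 187) (-100, 187) (-98, 187) (-96, 187) (-94, 188) (-92, 186) (-90, 174) (-88, 160) (-86, 168) (-84, 182) (-82, 187) (-80, 187) (-78, 187) (-76, 187) (-74, 187) (-72, 187) (-70, 187) (-68, 186)
```

Board is 259.5 × 50.6 mm and the pencil lines sit at −112.5 and −87.5 mm, so their middle is −100 mm, as stated. bare_end is about (0.496, 0.053). The thick stick is at (0.411, −0.281), 89.5 mm long with its top near 21 mm, so it is the right one. Turning first.

```bash
python3 -m inch '[{"fingers":1,"delta_pos":[0,0,0],"twist":[-9.7,0,0]},{"fingers":1,"delta_pos":[0,0,0],"twist":[-9.7,0,0]},{"fingers":1,"delta_pos":[0,0,0],"twist":[-9.7,0,0]},{"fingers":1,"delta_pos":[0,0,0],"twist":[-9.7,0,0]}]'
python3 -m inch '[{"fingers":1,"delta_pos":[0,0,0],"twist":[-9.7,0,0]},{"fingers":1,"delta_pos":[0,0,0],"twist":[-9.7,0,0]},{"fingers":1,"delta_pos":[0,0,0],"twist":[-9.7,0,0]},{"fingers":1,"delta_pos":[0,0,0],"twist":[-9.7,0,0]}]'
python3 -c "
from plan import *
plan(.411,-.281,.12,0.8)"
```

```text
time: 0.65
tool_pos: [0.1435, -0.608, 0.2308]
tool_rot: [0.669, 0.228, 0.67, -0.228]
contact_force: [-0.0, 0.3, -0.3]
gripper_width: 0.999
time: 1.15
tool_pos: [0.1436, -0.608, 0.2308]
tool_rot: [0.707, -0.007, 0.707, 0.008]
contact_force: [-0.0, -0.2, -0.5]
gripper_width: 1.0
t1.15 pos [ 0.1436 -0.608   0.2308] xaxis [-0.     0.001 -1.   ] jaw 1.2 F [-0.  -0.2 -0.5] w 1.000 q6 -1.48
 shift cm now [11.1  32.12 27.43]  turn deg [ 0.4 -0.  -0. ]  shift cm after turn [11.08 32.33 27.2 ]
```

```bash
python3 -m inch '[{"fingers":1,"delta_pos":[1.3,4.0,3.4],"twist":[0,0,0]},{"fingers":1,"delta_pos":[1.3,4.0,3.4],"twist":[0,0,0]},{"fingers":1,"delta_pos":[1.3,4.0,3.4],"twist":[0,0,0]},{"fingers":1,"delta_pos":[1.3,4.0,3.4],"twist":[0,0,0]}]'
python3 -m inch '[{"fingers":1,"delta_pos":[1.3,4.0,3.4],"twist":[0,0,0]},{"fingers":1,"delta_pos":[1.3,4.0,3.4],"twist":[0,0,0]},{"fingers":1,"delta_pos":[1.3,4.0,3.4],"twist":[0,0,0]},{"fingers":1,"delta_pos":[1.3,4.0,3.4],"twist":[0,0,0]},{"fingers":1,"delta_pos":[0,0,0],"twist":[0,0,0]}]'
python3 -c "
from plan import *
plan(.411,-.281,.004,0.8)
grab('wrist','wrist1')"
```

```text
time: 1.65
tool_pos: [0.2778, -0.4446, 0.1785]
tool_rot: [0.707, -0.005, 0.707, 0.005]
contact_force: [0.2, 0.4, -0.3]
gripper_width: 1.0
time: 2.28
tool_pos: [0.4113, -0.2808, 0.1255]
tool_rot: [0.706, -0.006, 0.708, 0.008]
contact_force: [-0.5, -0.8, -0.9]
gripper_width: 1.001
t2.27 pos [ 0.4113 -0.2808  0.1255] xaxis [-0.002  0.003 -1.   ] jaw 1.2 F [-0.5 -0.8 -0.9] w 1.001 q6 -0.77
 shift cm now [12.15 -0.05 -0.  ]  turn deg [ 0.4 -0.1 -0.1]  shift cm after turn [12.15 -0.02 -0.03]
```

View pics/wrist1.png

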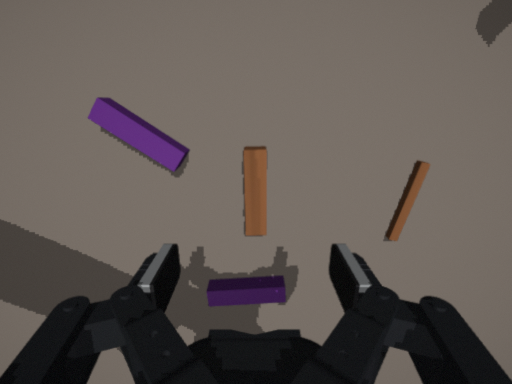

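The wrist view shows the brown stick at (255,190), between a purple one at (140,135), a purple one at (247,291), and the thin stick at (408,200). I'll cross-check its position from here.

```bash
python3 - <<'E'
from meas import *
f=load('wrist'); s,b=masks(f['pixels'])
hsv=cv2.cvtColor(f['pixels'],cv2.COLOR_BGR2HSV)
s=cv2.inRange(hsv,(5,90,40),(18,200,255))
for c in comps(s):
    M=cv2.moments(c); print(M['m10']/M['m00'],M['m01']/M['m00'],np.round(rect_on(f,c,.022),1))
E
```

```text
407.2657028112449 199.67839357429716 [ 564.2 -290.5   85.5   14.5   78.7]
255.08464223385687 190.1437172774869 [ 413.3 -283.4   92.3   21.8  -88. ]
```

```bash
python3 -m inch '[{"fingers":1,"delta_pos":[4,-0.1,0.05],"twist":[0,0,0]},{"fingers":1,"delta_pos":[4,0,0],"twist":[0,0,0]},{"fingers":1,"delta_pos":[2.5,0,0],"twist":[0,0,0]},{"fingers":1,"delta_pos":[1.5,0,0],"twist":[0,0,0]},{"fingers":1,"delta_pos":[0,0,0],"twist":[0,0,0]}]'
python3 -m inch '[{"fingers":-1,"delta_pos":[0,0,0],"twist":[0,0,0]},{"fingers":-1,"delta_pos":[0,0,0],"twist":[0,0,0]},{"fingers":-1,"delta_pos":[0,0,0],"twist":[0,0,0]},{"fingers":-1,"delta_pos":[0,0,0],"twist":[0,0,0]},{"fingers":-1,"delta_pos":[0,0,0],"twist":[0,0,0]}]'
python3 -m inch '[{"fingers":-1,"delta_pos":[0,0,0],"twist":[0,0,0]},{"fingers":-1,"delta_pos":[0,0,0],"twist":[0,0,0]},{"fingers":-1,"delta_pos":[0,0,0],"twist":[0,0,0]}]'
```

```text
time: 2.95
tool_pos: [0.4103, -0.2854, 0.0067]
tool_rot: [0.707, -0.005, 0.708, 0.005]
contact_force: [-0.6, 0.3, -1.0]
gripper_width: 1.002
time: 3.58
tool_pos: [0.4118, -0.2856, 0.0082]
tool_rot: [0.708, -0.006, 0.707, 0.005]
contact_force: [0.8, -0.7, 4.6]
gripper_width: 0.235
time: 3.95
tool_pos: [0.4118, -0.2856, 0.0082]
tool_rot: [0.707, -0.006, 0.707, 0.005]
contact_force: [-0.1, 0.1, 6.0]
gripper_width: 0.237
```

```bash
python3 -m inch '[{"fingers":-1,"delta_pos":[-1,0,0],"twist":[0,0,0]},{"fingers":-1,"delta_pos":[-3,0,0],"twist":[0,0,0]},{"fingers":-1,"delta_pos":[-4,0,0],"twist":[0,0,0]},{"fingers":-1,"delta_pos":[-3,0,0],"twist":[0,0,0]}]'
python3 -m inch '[{"fingers":-1,"delta_pos":[0,0,0],"twist":[10,0,0]},{"fingers":-1,"delta_pos":[0,0,0],"twist":[10,0,0]},{"fingers":-1,"delta_pos":[0,0,0],"twist":[10,0,0]},{"fingers":-1,"delta_pos":[0,0,0],"twist":[10,0,0]},{"fingers":-1,"delta_pos":[0,0,0],"twist":[2,0,0]}]'
python3 -c "
from plan import *
plan(.496,.053,.12,-40.9)
grab('wrist','wrist2');grab('side','side2')"
```

```text
time: 4.45
tool_pos: [0.4112, -0.2851, 0.1189]
tool_rot: [0.707, -0.006, 0.707, 0.005]
contact_force: [0.6, 0.6, -1.1]
gripper_width: 0.235
time: 5.08
tool_pos: [0.4108, -0.2848, 0.1171]
tool_rot: [0.662, 0.248, 0.662, -0.248]
contact_force: [-0.2, 0.1, -0.4]
gripper_width: 0.241
t5.08 pos [ 0.4108 -0.2848  0.1171] xaxis [-0.001  0.001 -1.   ] jaw 138.9 F [-0.2  0.1 -0.4] w 0.241 q6 -0.04
 shift cm now [ -0.28  31.05 -15.79]  turn deg [-0.2 -0.  -0. ]  shift cm after turn [ -0.29  31.11 -15.68]
```

View pics/wrist2.png

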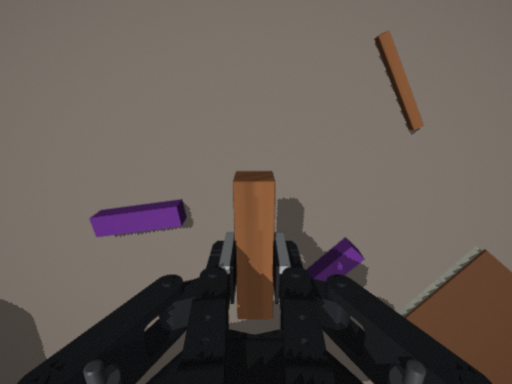

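View pics/side2.png

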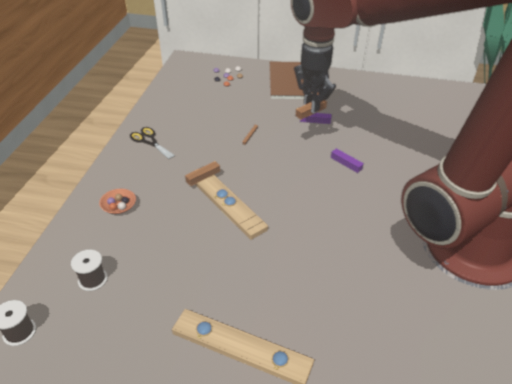

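The stick is held in the jaws (wrist view, (255,172)–(255,318)); the thin and purple sticks have not moved. Next I'll find its offset in the grip.

```bash
python3 - <<'E'
from meas import *
f=load('wrist'); tcp=np.array([.4108,-.2848,.1171])
hsv=cv2.cvtColor(f['pixels'],cv2.COLOR_BGR2HSV)
s=cv2.inRange(hsv,(5,90,40),(18,200,255))
s[:,:225]=0;s[:,285:]=0
c=max(comps(s),key=cv2.contourArea); x,y,w,h=cv2.boundingRect(c); print(x,y,w,h)
P=depthpts(f); 
for v in range(176,320,16): print(v,np.round(P[v,255],4))
a=np.radians(138.9); z=np.array([np.cos(a),np.sin(a)]); yy=np.array([-z[1],z[0]])
T=np.c_[[0,0,-1.],np.cross([z[0],z[1],0],[0,0,-1.]),[z[0],z[1],0]]
for zz in (.129,.131): 
  E=onplane(f,[(255,181),(255,318.)],zz); print(np.round((E-tcp)@T,4), np.linalg.norm(E[0]-E[1]))
print(np.round(rect_on(f,c,.130),1))
E
```

```text
233 171 42 148
176 [ 0.4422 -0.2517  0.1192]
192 [ 0.4383 -0.256   0.1292]
208 [ 0.4325 -0.2627  0.1293]
224 [ 0.4267 -0.2694  0.1304]
240 [ 0.4202 -0.2768  0.13  ]
256 [ 0.4132 -0.2848  0.1293]
272 [ 0.4055 -0.2937  0.1279]
288 [ 0.3989 -0.3012  0.1296]
304 [ 0.3908 -0.3105  0.1289]
[[-0.0119 -0.0457 -0.0018]
 [-0.0119  0.0433 -0.0018]] 0.08902317945316396
[[-0.0139 -0.0463 -0.0018]
 [-0.0139  0.0414 -0.0018]] 0.08764759492618865
[ 414.7 -282.3   93.7   21.9   49.3]
```

```bash
python3 -m inch '[{"fingers":-1,"delta_pos":[0,3,-1.5],"twist":[0,0,0]},{"fingers":-1,"delta_pos":[0,5,-2.6],"twist":[0,0,0]},{"fingers":-1,"delta_pos":[0,5,-2.6],"twist":[0,0,0]},{"fingers":-1,"delta_pos":[0,5,-2.6],"twist":[0,0,0]},{"fingers":-1,"delta_pos":[0,5,-2.6],"twist":[0,0,0]}]'
python3 -m inch '[{"fingers":-1,"delta_pos":[0,4.9,-2.4],"twist":[0,0,0]},{"fingers":-1,"delta_pos":[0,2.9,-1.5],"twist":[0,0,0]},{"fingers":-1,"delta_pos":[0,0,0],"twist":[0,0,0]},{"fingers":-1,"delta_pos":[0,0,0],"twist":[0,0,0]}]'
python3 -c "
from plan import *
plan(.4947,.0515,.026,-40.9)
grab('wrist','wrist3')"
```

```text
time: 5.8
tool_pos: [0.4729, -0.0318, 0.1175]
tool_rot: [0.663, 0.248, 0.662, -0.248]
contact_force: [0.8, -0.1, -0.6]
gripper_width: 0.238
time: 6.3
tool_pos: [0.4944, 0.0504, 0.1172]
tool_rot: [0.662, 0.248, 0.662, -0.248]
contact_force: [0.7, -0.9, -0.4]
gripper_width: 0.237
t6.30 pos [0.4944 0.0504 0.1172] xaxis [-0. -0. -1.] jaw 138.9 F [ 0.7 -0.9 -0.4] w 0.237 q6 0.67
 shift cm now [ 9.12  0.1  -0.05]  turn deg [-0.2 -0.   0. ]  shift cm after turn [ 9.12  0.1  -0.05]
```

View pics/wrist3.png

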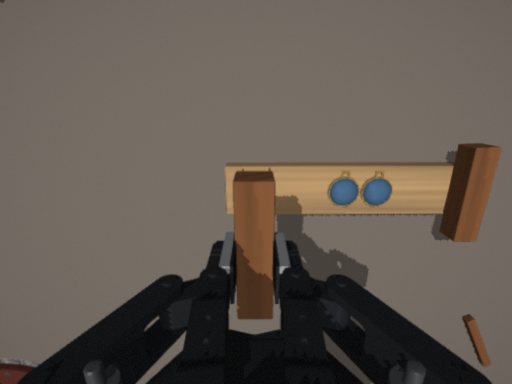

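The wrist view shows the stick perpendicular to the board (rows 163–214), with the pendants at (344,191) and (377,191). I'll descend most of the way, keeping the stick about 8 mm clear, then check the board's position from here.

```bash
python3 - <<'E'
from meas import *
f=load('wrist'); s,b=masks(f['pixels'])
for c in comps(b,800): 
    r=rect_on(f,c,.018);print(cv2.boundingRect(c),np.round(r,1))
# left-end corners, edges along the board top/bottom
hsv=cv2.cvtColor(f['pixels'],cv2.COLOR_BGR2HSV)
bb=cv2.inRange(hsv,(12,60,90),(26,170,255)); 
P=onplane(f,[(226,162),(226,213),(450,163),(450,214)],.018); print(np.round(P,4))
E
python3 -m inch '[{"fingers":-1,"delta_pos":[3,0.1,0],"twist":[0,0,0]},{"fingers":-1,"delta_pos":[3,0,0],"twist":[0,0,0]},{"fingers":-1,"delta_pos":[2.2,0,0],"twist":[0,0,0]},{"fingers":-1,"delta_pos":[0,0,0],"twist":[0,0,0]}]'
python3 -c "
from plan import *
plan(.4947,.0515,.026,-40.9)
grab('wrist','wrist4');grab('side','side4')"
```

```text
(225, 165, 228, 50) [557.4  -0.6 215.5  49.4 -40.9]
[[ 0.4958  0.0896  0.018 ]
 [ 0.4606  0.052   0.018 ]
 [ 0.6529 -0.0486  0.018 ]
 [ 0.6283 -0.0961  0.018 ]]
time: 6.85
tool_pos: [0.4933, 0.0505, 0.0333]
tool_rot: [0.66, 0.248, 0.663, -0.249]
contact_force: [0.1, -0.2, -0.7]
gripper_width: 0.242
t6.85 pos [0.4933 0.0505 0.0333] xaxis [-0.005  0.    -1.   ] jaw 138.8 F [ 0.1 -0.2 -0.7] w 0.242 q6 0.67
 shift cm now [0.73 0.17 0.04]  turn deg [-0.3 -0.2  0.2]  shift cm after turn [0.73 0.16 0.04]
```

View pics/wrist4.png

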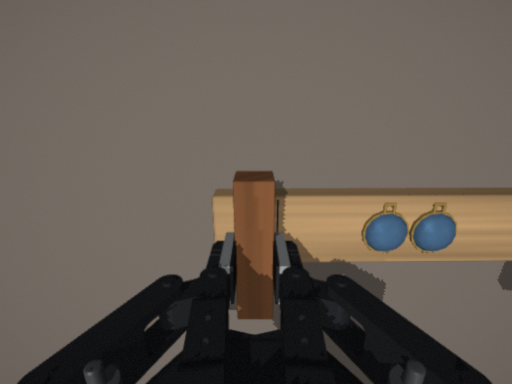

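View pics/side4.png

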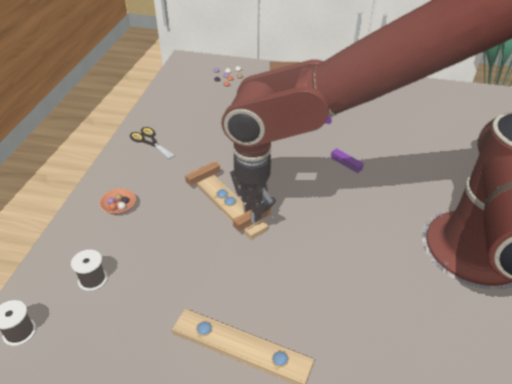

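```bash
python3 -m inch '[{"fingers":-1,"delta_pos":[0.3,0.1,0.1],"twist":[0,0,0]},{"fingers":-1,"delta_pos":[0.3,0,0],"twist":[0,0,0]},{"fingers":-1,"delta_pos":[0,0,0],"twist":[0,0,0]},{"fingers":-1,"delta_pos":[0,0,0],"twist":[0,0,0]}]'
```

```text
time: 7.45
tool_pos: [0.4968, 0.0517, 0.0294]
tool_rot: [0.662, 0.248, 0.662, -0.248]
contact_force: [0.1, 0.2, -0.1]
gripper_width: 0.236
```

```bash
python3 -m inch '[{"fingers":-1,"delta_pos":[0.15,0,0],"twist":[0,0,0]},{"fingers":-1,"delta_pos":[0,0,0],"twist":[0,0,0]},{"fingers":-1,"delta_pos":[0,0,0],"twist":[0,0,0]}]'; python3 -m inch '[{"fingers":-1,"delta_pos":[0.15,0,0],"twist":[0,0,0]},{"fingers":-1,"delta_pos":[0,0,0],"twist":[0,0,0]},{"fingers":-1,"delta_pos":[0,0,0],"twist":[0,0,0]}]'
```

```text
time: 7.82
tool_pos: [0.4967, 0.0517, 0.0278]
tool_rot: [0.662, 0.248, 0.662, -0.248]
contact_force: [0.5, -0.6, 0.3]
gripper_width: 0.241
time: 8.2
tool_pos: [0.4967, 0.0517, 0.0263]
tool_rot: [0.662, 0.248, 0.662, -0.248]
contact_force: [0.2, -0.3, 0.2]
gripper_width: 0.242
```

```bash
python3 -m inch '[{"fingers":-1,"delta_pos":[0.1,0,0],"twist":[0,0,0]},{"fingers":-1,"delta_pos":[0,0,0],"twist":[0,0,0]},{"fingers":-1,"delta_pos":[0,0,0],"twist":[0,0,0]}]'; python3 -m inch '[{"fingers":-1,"delta_pos":[0.1,0,0],"twist":[0,0,0]},{"fingers":-1,"delta_pos":[0,0,0],"twist":[0,0,0]},{"fingers":-1,"delta_pos":[0,0,0],"twist":[0,0,0]}]'; python3 -c "
from plan import *
plan(.4947,.0515,.026,-40.9)"
```

```text
time: 8.57
tool_pos: [0.4967, 0.0517, 0.0262]
tool_rot: [0.662, 0.248, 0.662, -0.248]
contact_force: [-3.7, -0.5, 7.3]
gripper_width: 0.238
time: 8.95
tool_pos: [0.4967, 0.0517, 0.0262]
tool_rot: [0.662, 0.248, 0.663, -0.249]
contact_force: [-7.7, 0.2, 13.8]
gripper_width: 0.237
t8.95 pos [0.4967 0.0517 0.0262] xaxis [-0.002 -0.    -1.   ] jaw 138.9 F [-7.7  0.2 13.8] w 0.237 q6 0.67
 shift cm now [ 0.02 -0.14 -0.14]  turn deg [-0.2 -0.1  0.1]  shift cm after turn [ 0.02 -0.14 -0.14]
```

Contact was at TCP z = 0.0262, as predicted. I'll relieve the press and release.

```bash
python3 -m inch '[{"fingers":-1,"delta_pos":[-0.2,0,0],"twist":[0,0,0]},{"fingers":-1,"delta_pos":[0,0,0],"twist":[0,0,0]},{"fingers":0.3,"delta_pos":[0,0,0],"twist":[0,0,0]},{"fingers":0.3,"delta_pos":[0,0,0],"twist":[0,0,0]},{"fingers":0.3,"delta_pos":[0,0,0],"twist":[0,0,0]}]'; python3 -m inch '[{"fingers":0.3,"delta_pos":[-1,0,0],"twist":[0,0,0]},{"fingers":0.6,"delta_pos":[-2,0,0],"twist":[0,0,0]},{"fingers":1,"delta_pos":[-4,0,0],"twist":[0,0,0]},{"fingers":1,"delta_pos":[-4,0,0],"twist":[0,0,0]},{"fingers":1,"delta_pos":[-3,0,0],"twist":[0,0,0]}]'; python3 -c "
from plan import *
plan(.4507,.3522,.15,78.1)
grab('wrist','wrist5');grab('top','top5')"
```

```text
time: 9.57
tool_pos: [0.4967, 0.0517, 0.0262]
tool_rot: [0.662, 0.248, 0.662, -0.248]
contact_force: [0.8, -0.3, -0.1]
gripper_width: 0.65
time: 10.2
tool_pos: [0.4974, 0.0517, 0.1693]
tool_rot: [0.663, 0.249, 0.661, -0.248]
contact_force: [0.8, -0.2, -0.2]
gripper_width: 1.004
t10.20 pos [0.4974 0.0517 0.1693] xaxis [ 0.003 -0.    -1.   ] jaw 138.9 F [ 0.8 -0.2 -0.2] w 1.004 q6 0.67
 shift cm now [  1.91  19.57 -23.29]  turn deg [60.8  0.1 -0.2]  shift cm after turn [  1.93 -10.77 -28.45]
```

View pics/wrist5.png

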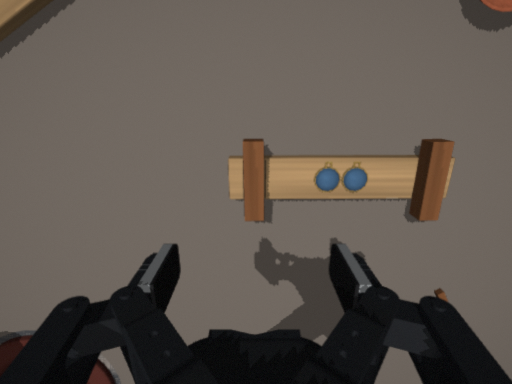

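The wrist view shows the stick lying across the bare end at (255,180) and the other stick at (432,180). I'll measure both in the board frame and find how far to go for the upper board.

```bash
python3 - <<'E'
from meas import *
f=load('wrist'); hsv=cv2.cvtColor(f['pixels'],cv2.COLOR_BGR2HSV)
s=cv2.inRange(hsv,(5,90,60),(15,220,200)); b=cv2.inRange(hsv,(15,75,100),(24,150,255))
for m in (s,b): m[:100]=0;m[235:]=0;m[:,:200]=0
pts=np.vstack(comps(b,20)); r=rect_on(f,pts,.018); print('board',np.round(r,1))
a=np.radians(r[4]);ux=np.array([np.cos(a),np.sin(a)]);uy=np.array([-ux[1],ux[0]]);cen=np.array(r[:2])
be=cen-100*ux
for c in comps(s,300):
    q=rect_on(f,c,.040); d=np.array(q[:2])-be; print(cv2.boundingRect(c),np.round(q,1),'x,y',d@ux,d@uy,'ang',q[4]-r[4])
E
```

```text
board [573.8 -13.7 257.9  52.2 -40.9]
(418, 139, 37, 82) [644.  -73.2  92.5  33.6  51.8] x,y 191.92794559718914 0.9628659624380905 ang 92.67824172973633
(242, 139, 24, 82) [500.1  52.7  90.4  24.   49.4] x,y 0.8021772379259808 1.9424161984433115 ang 90.24286270141602
```

```bash
python3 -m inch '[{"fingers":1,"delta_pos":[0,0,0],"twist":[10.1,0,0]},{"fingers":1,"delta_pos":[0,0,0],"twist":[10.1,0,0]},{"fingers":1,"delta_pos":[0,0,0],"twist":[10.2,0,0]}]'; python3 -m inch '[{"fingers":1,"delta_pos":[0,0,0],"twist":[10.1,0,0]},{"fingers":1,"delta_pos":[0,0,0],"twist":[10.1,0,0]},{"fingers":1,"delta_pos":[0,0,0],"twist":[10.2,0,0]}]'; python3 -m inch '[{"fingers":1,"delta_pos":[0.4,-2.2,-5.7],"twist":[0,0,0]},{"fingers":1,"delta_pos":[0.4,-2.2,-5.7],"twist":[0,0,0]},{"fingers":1,"delta_pos":[0.4,-2.2,-5.7],"twist":[0,0,0]},{"fingers":1,"delta_pos":[0.4,-2.2,-5.7],"twist":[0,0,0]},{"fingers":1,"delta_pos":[0.3,-2.0,-5.7],"twist":[0,0,0]}]'; python3 -m inch '[{"fingers":1,"delta_pos":[0,0,0],"twist":[0,0,0]}]';python3 -c "
from plan import *
plan(.4507,.3522,.005,78.1)
grab('wrist','wrist6')"
```

```text
time: 10.68
tool_pos: [0.496, 0.0517, 0.1651]
tool_rot: [0.572, 0.415, 0.573, -0.415]
contact_force: [-0.3, -0.8, 0.0]
gripper_width: 1.001
time: 11.05
tool_pos: [0.496, 0.0517, 0.1651]
tool_rot: [-0.443, -0.55, -0.444, 0.551]
contact_force: [0.4, 0.2, 0.2]
gripper_width: 0.998
time: 11.68
tool_pos: [0.4487, 0.3544, 0.146]
tool_rot: [-0.445, -0.549, -0.445, 0.55]
contact_force: [0.7, 1.0, 0.4]
gripper_width: 1.002
time: 11.8
tool_pos: [0.448, 0.3557, 0.1457]
tool_rot: [-0.447, -0.547, -0.447, 0.549]
contact_force: [-0.4, -1.8, -1.3]
gripper_width: 0.999
t11.80 pos [0.448  0.3557 0.1457] xaxis [-0.002 -0.001 -1.   ] jaw 78.4 F [-0.4 -1.8 -1.3] w 0.999 q6 2.31
 shift cm now [14.07  0.36  0.28]  turn deg [0.3 0.1 0.1]  shift cm after turn [14.07  0.33  0.29]
```

View pics/wrist6.png

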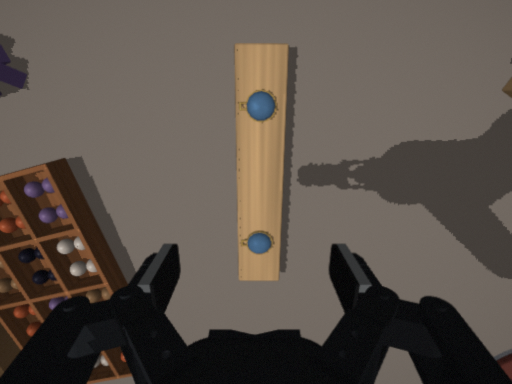

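The upper board spans rows 44–280 at column 261, with pendants at (261,105) and (260,243). Measuring it from here.

```bash
python3 - <<'E'
from meas import *
from plan import *
f=load('wrist'); hsv=cv2.cvtColor(f['pixels'],cv2.COLOR_BGR2HSV)
b=cv2.inRange(hsv,(14,75,90),(24,150,255)); b[:,:200]=0;b[:,330:]=0
c=max(comps(b,300),key=cv2.contourArea); print(np.round(rect_on(f,c,.018),1))
bl=cv2.inRange(hsv,(100,100,40),(118,255,255)); bl[:,:200]=0;bl[:,330:]=0
Q=[]
for c in comps(bl,60):
    M=cv2.moments(c); Q.append(onplane(f,[(M['m10']/M['m00'],M['m01']/M['m00'])],.024)[0])
print(np.round(Q,4),np.mean(Q,0),np.linalg.norm(Q[0]-Q[1]))
plan(.4505,.352,.005,78.1)
E
```

```text
[452.8 348.8 256.8  49.7 -11.9]
[[0.3812 0.364  0.024 ]
 [0.5257 0.3336 0.024 ]] [0.45341867 0.34882169 0.024     ] 0.14762877091567636
t11.85 pos [0.4486 0.3539 0.1459] xaxis [-0.002 -0.001 -1.   ] jaw 78.3 F [-0.1 -1.1  0.2] w 1.001 q6 2.31
 shift cm now [14.09  0.25  0.13]  turn deg [0.2 0.1 0.1]  shift cm after turn [14.09  0.23  0.15]
```

```bash
python3 -m inch '[{"fingers":0.5,"delta_pos":[4,0.3,0.2],"twist":[0,0,0]},{"fingers":0.5,"delta_pos":[4,0,0],"twist":[0,0,0]},{"fingers":0.5,"delta_pos":[3,0,0],"twist":[0,0,0]},{"fingers":0.5,"delta_pos":[1,0,0],"twist":[0,0,0]},{"fingers":0.5,"delta_pos":[0,0,0],"twist":[0,0,0]}]'; python3 -c "
from plan import *
plan(.4513,.351,.005,78.1)
grab('wrist','wrist7')"
```

```text
time: 12.48
tool_pos: [0.4524, 0.3493, 0.027]
tool_rot: [-0.445, -0.549, -0.445, 0.55]
contact_force: [0.4, -0.4, 0.5]
gripper_width: 0.748
t12.47 pos [0.4524 0.3493 0.027 ] xaxis [-0.001 -0.001 -1.   ] jaw 78.0 F [ 0.4 -0.4  0.5] w 0.748 q6 2.31
 shift cm now [ 2.2  -0.14 -0.14]  turn deg [-0.1  0.1  0. ]  shift cm after turn [ 2.2  -0.14 -0.14]
```

View pics/wrist7.png

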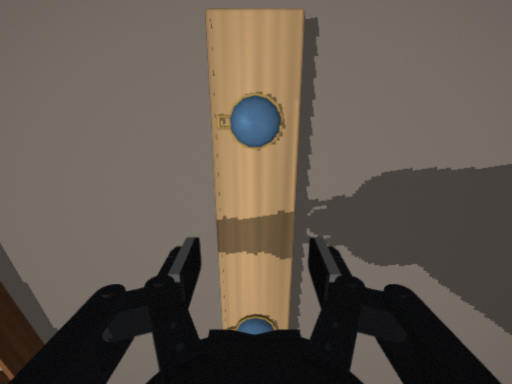

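The fingers straddle the board evenly: its edges are at columns 218 and 293, and the pads at 198 and 312. Descending to a light touch on the table.

```bash
python3 -m inch '[{"fingers":0.5,"delta_pos":[1.5,-0.1,0],"twist":[0,0,0]},{"fingers":0.5,"delta_pos":[0.6,0,0],"twist":[0,0,0]},{"fingers":0.5,"delta_pos":[0,0,0],"twist":[0,0,0]}]'; python3 -m inch '[{"fingers":0.5,"delta_pos":[0.2,0,0],"twist":[0,0,0]},{"fingers":0.5,"delta_pos":[0,0,0],"twist":[0,0,0]},{"fingers":0.5,"delta_pos":[0,0,0],"twist":[0,0,0]}]'
```

```text
time: 12.9
tool_pos: [0.4509, 0.3502, 0.0056]
tool_rot: [-0.445, -0.549, -0.445, 0.55]
contact_force: [0.7, -0.5, 0.5]
gripper_width: 0.749
time: 13.28
tool_pos: [0.4516, 0.3506, 0.0046]
tool_rot: [0.445, 0.549, 0.445, -0.549]
contact_force: [-0.2, 1.0, -1.0]
gripper_width: 0.75
```

```bash
python3 -m inch '[{"fingers":0.5,"delta_pos":[0.2,0,0],"twist":[0,0,0]},{"fingers":0.5,"delta_pos":[0,0,0],"twist":[0,0,0]}]'; python3 -m inch '[{"fingers":0.5,"delta_pos":[0.2,0,0],"twist":[0,0,0]},{"fingers":0.5,"delta_pos":[0,0,0],"twist":[0,0,0]}]'; python3 -m inch '[{"fingers":0.5,"delta_pos":[0.2,0,0],"twist":[0,0,0]},{"fingers":0.5,"delta_pos":[0,0,0],"twist":[0,0,0]}]'
```

```text
time: 13.52
tool_pos: [0.4513, 0.3504, 0.0021]
tool_rot: [-0.445, -0.549, -0.445, 0.549]
contact_force: [-0.0, -0.4, 0.2]
gripper_width: 0.749
time: 13.78
tool_pos: [0.4513, 0.3504, 0.0001]
tool_rot: [-0.445, -0.549, -0.445, 0.549]
contact_force: [-0.4, -0.5, 0.7]
gripper_width: 0.753
time: 14.02
tool_pos: [0.4513, 0.3504, -0.0019]
tool_rot: [-0.445, -0.549, -0.445, 0.549]
contact_force: [-0.2, -0.4, 0.1]
gripper_width: 0.755
```

```bash
python3 -m inch '[{"fingers":-1,"delta_pos":[-0.1,0,0],"twist":[0,0,0]},{"fingers":-1,"delta_pos":[0,0,0],"twist":[0,0,0]},{"fingers":-1,"delta_pos":[0,0,0],"twist":[0,0,0]},{"fingers":-1,"delta_pos":[0,0,0],"twist":[0,0,0]},{"fingers":-1,"delta_pos":[0,0,0],"twist":[0,0,0]}]'; python3 -m inch '[{"fingers":-1,"delta_pos":[0,0,0],"twist":[0,0,0]},{"fingers":-1,"delta_pos":[0,0,0],"twist":[0,0,0]}]'; python3 -m inch '[{"fingers":-1,"delta_pos":[-1,0,0],"twist":[0,0,0]},{"fingers":-1,"delta_pos":[-2,0,0],"twist":[0,0,0]},{"fingers":-1,"delta_pos":[0,0,0],"twist":[0,0,0]},{"fingers":-1,"delta_pos":[0,0,0],"twist":[0,0,0]}]'; python3 -c "
from plan import *
plan(.5718,-.0123,.15,49.1)
grab('wrist','wrist8');grab('side','side8')"
```

```text
time: 14.65
tool_pos: [0.4516, 0.3506, -0.0005]
tool_rot: [0.445, 0.549, 0.445, -0.549]
contact_force: [0.1, 0.2, 1.1]
gripper_width: 0.567
time: 14.9
tool_pos: [0.4516, 0.3506, -0.0005]
tool_rot: [0.445, 0.549, 0.445, -0.549]
contact_force: [0.2, -0.9, 2.4]
gripper_width: 0.571
time: 15.4
tool_pos: [0.4515, 0.3505, 0.0297]
tool_rot: [0.445, 0.549, 0.445, -0.549]
contact_force: [-0.6, 0.1, -2.6]
gripper_width: 0.568
t15.40 pos [0.4515 0.3505 0.0297] xaxis [ 0.  0. -1.] jaw 78.1 F [-0.6  0.1 -2.6] w 0.568 q6 2.31
 shift cm now [-12.04  19.27  33.01]  turn deg [29. -0. -0.]  shift cm after turn [-12.03  32.84  19.55]
```

View pics/wrist8.png

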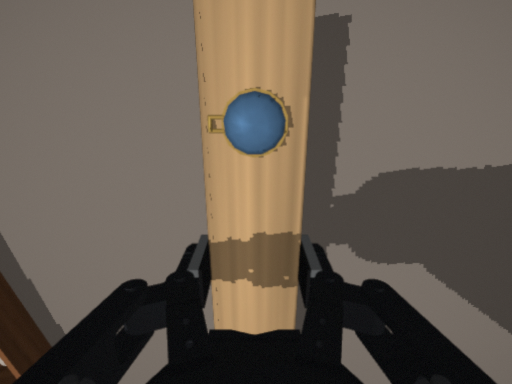

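View pics/side8.png

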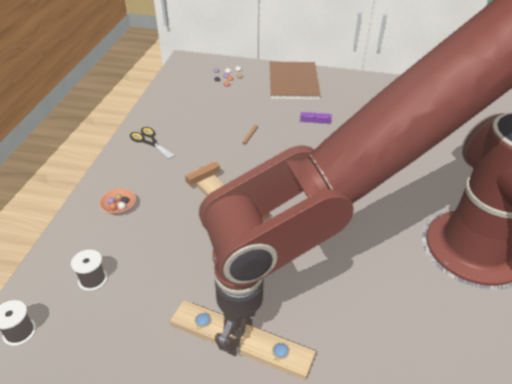

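The board came up level in the jaws (wrist: pendant at (255,123), pads closed on both edges; side: off the table with its shadow shown). I'll work out the grip offset along the board from that pendant, then lift.

```bash
python3 - <<'E'
from meas import *
f=load('wrist'); hsv=cv2.cvtColor(f['pixels'],cv2.COLOR_BGR2HSV)
bl=cv2.inRange(hsv,(100,100,40),(118,255,255)); bl[:,:180]=0;bl[:,330:]=0;bl[190:]=0
c=max(comps(bl,60),key=cv2.contourArea); (u,v),r=cv2.minEnclosingCircle(c)
for z in (.050,.056):
    p=onplane(f,[(u,v)],z)[0]; d=p-[.4515,.3505,0]; a=np.radians(-11.9)
    print(u,v,np.round(p,4),d[0]*np.cos(a)+d[1]*np.sin(a),-d[0]*np.sin(a)+d[1]*np.cos(a))
P=depthpts(f)
for uv in [(230,200),(280,200),(255,60),(230,20),(290,20),(240,320),(280,320)]: print(uv,np.round(P[uv[1],uv[0]],4))
E
python3 -m inch '[{"fingers":-1,"delta_pos":[-3,0,0],"twist":[0,0,0]},{"fingers":-1,"delta_pos":[-4,0,0],"twist":[0,0,0]},{"fingers":-1,"delta_pos":[-4,0,0],"twist":[0,0,0]},{"fingers":-1,"delta_pos":[-1,0,0],"twist":[5,0,0]},{"fingers":-1,"delta_pos":[0,0,0],"twist":[6,0,0]}]'; python3 -m inch '[{"fingers":-1,"delta_pos":[0,0,0],"twist":[6,0,0]},{"fingers":-1,"delta_pos":[0,0,0],"twist":[6,0,0]},{"fingers":-1,"delta_pos":[0,0,0],"twist":[6,0,0]},{"fingers":-1,"delta_pos":[0,0,0],"twist":[0,0,0]},{"fingers":-1,"delta_pos":[0,0,0],"twist":[0,0,0]}]'; python3 -c "
from plan import *
plan(.5718,-.0123,.15,49.1)"
```

```text
254.0 122.5 [0.5261 0.3347 0.05  ] 0.0762898625211544 -7.470091382885853e-05
254.0 122.5 [0.5266 0.3346 0.056 ] 0.07675972905475945 -8.518412205743564e-05
(230, 200) [0.4914 0.3544 0.0469]
(280, 200) [0.4865 0.3298 0.0476]
(255, 60) [0.5511 0.329  0.0475]
(230, 20) [0.5675 0.3358 0.0478]
(290, 20) [0.5629 0.3118 0.0459]
(240, 320) [0.4151 0.3668 0.0466]
(280, 320) [0.4102 0.3433 0.0467]
time: 16.12
tool_pos: [0.452, 0.3508, 0.1505]
tool_rot: [0.39, 0.591, 0.39, -0.589]
contact_force: [0.2, 0.4, -3.0]
gripper_width: 0.568
time: 16.75
tool_pos: [0.4512, 0.3503, 0.1488]
tool_rot: [-0.294, -0.643, -0.294, 0.643]
contact_force: [-0.2, -0.1, -1.8]
gripper_width: 0.57
t16.75 pos [0.4512 0.3503 0.1488] xaxis [-0.001 -0.    -1.   ] jaw 49.2 F [-0.2 -0.1 -1.8] w 0.570 q6 2.81
 shift cm now [-0.11 32.83 19.55]  turn deg [0.1 0.  0. ]  shift cm after turn [-0.12 32.86 19.51]
```

```bash
python3 -m inch '[{"fingers":-1,"delta_pos":[0,2,1.2],"twist":[0,0,0]},{"fingers":-1,"delta_pos":[0,4.4,2.6],"twist":[0,0,0]},{"fingers":-1,"delta_pos":[0,4.4,2.6],"twist":[0,0,0]},{"fingers":-1,"delta_pos":[0,4.4,2.6],"twist":[0,0,0]},{"fingers":-1,"delta_pos":[0,4.4,2.6],"twist":[0,0,0]}]'; python3 -m inch '[{"fingers":-1,"delta_pos":[0,4.4,2.6],"twist":[0,0,0]},{"fingers":-1,"delta_pos":[0,4.4,2.6],"twist":[0,0,0]},{"fingers":-1,"delta_pos":[0,3.0,1.9],"twist":[0,0,0]},{"fingers":-1,"delta_pos":[0,1.5,0.9],"twist":[0,0,0]},{"fingers":-1,"delta_pos":[0,0,0],"twist":[0,0,0]}]'; python3 -m inch '[{"fingers":-1,"delta_pos":[0,0,0],"twist":[0,0,0]}]'; python3 -c "
from plan import *
plan(.5722,-.0128,.0395,49.1)
grab('wrist','wrist9');grab('side','side9')"
```

```text
time: 17.38
tool_pos: [0.5239, 0.1329, 0.1494]
tool_rot: [0.294, 0.643, 0.294, -0.643]
contact_force: [0.4, -0.5, -2.2]
gripper_width: 0.57
time: 18.0
tool_pos: [0.5718, -0.0134, 0.1492]
tool_rot: [-0.293, -0.643, -0.294, 0.643]
contact_force: [-0.7, 0.7, -1.7]
gripper_width: 0.566
time: 18.12
tool_pos: [0.5713, -0.0119, 0.1491]
tool_rot: [-0.294, -0.643, -0.294, 0.643]
contact_force: [0.3, 0.3, -2.8]
gripper_width: 0.567
t18.12 pos [ 0.5713 -0.0119  0.1491] xaxis [-0.001  0.001 -1.   ] jaw 49.2 F [ 0.3  0.3 -2.8] w 0.567 q6 2.13
 shift cm now [1.096e+01 1.300e-01 1.000e-02]  turn deg [ 0.1 -0.   0.1]  shift cm after turn [1.096e+01 1.200e-01 1.000e-02]
```

View pics/side9.png

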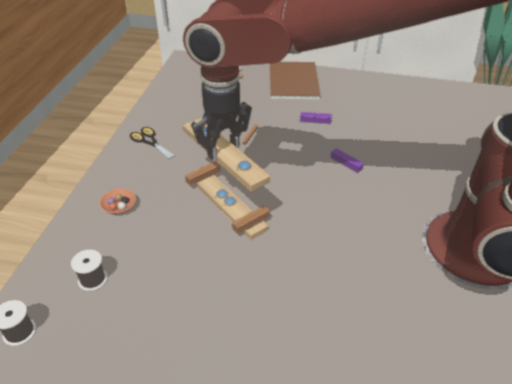

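View pics/wrist9.png

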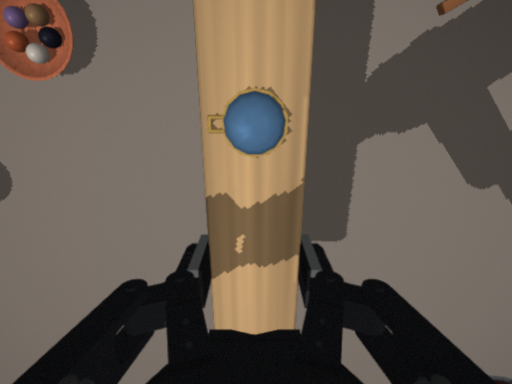

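The side view shows the board held over the lower board, both sticks in place at (203,173) and (251,217). Descending to about 1.5 cm above the sticks.

```bash
python3 -m inch '[{"fingers":-1,"delta_pos":[3,0.1,0],"twist":[0,0,0]},{"fingers":-1,"delta_pos":[3,0,0],"twist":[0,0,0]},{"fingers":-1,"delta_pos":[2.5,0,0],"twist":[0,0,0]},{"fingers":-1,"delta_pos":[1,0,0],"twist":[0,0,0]},{"fingers":-1,"delta_pos":[0,0,0],"twist":[0,0,0]}]';  python3 -m inch '[{"fingers":-1,"delta_pos":[0.4,0,0],"twist":[0,0,0]},{"fingers":-1,"delta_pos":[0.3,0,0],"twist":[0,0,0]},{"fingers":-1,"delta_pos":[0,0,0],"twist":[0,0,0]},{"fingers":-1,"delta_pos":[0,0,0],"twist":[0,0,0]}]'; python3 -c "
from plan import *
plan(.5722,-.0128,.0395,49.1)
grab('side','side10')"
```

```text
time: 18.85
tool_pos: [0.572, -0.0132, 0.054]
tool_rot: [-0.294, -0.643, -0.294, 0.643]
contact_force: [-0.2, -0.5, -2.1]
gripper_width: 0.565
time: 19.35
tool_pos: [0.5726, -0.0139, 0.0476]
tool_rot: [0.294, 0.643, 0.294, -0.643]
contact_force: [0.4, -0.3, -1.4]
gripper_width: 0.566
t19.35 pos [ 0.5726 -0.0139  0.0476] xaxis [ 0. -0. -1.] jaw 49.1 F [ 0.4 -0.3 -1.4] w 0.566 q6 2.13
 shift cm now [ 0.81 -0.1  -0.05]  turn deg [-0. -0. -0.]  shift cm after turn [ 0.81 -0.1  -0.05]
```

View pics/side10.png

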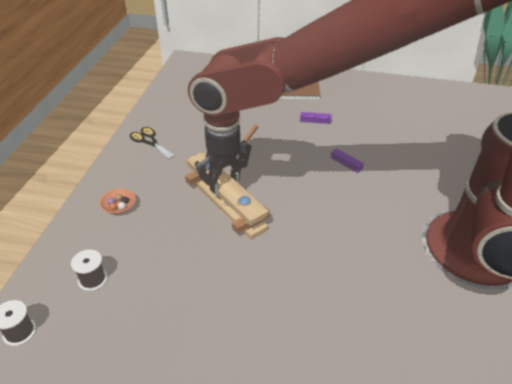

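The board hangs aligned just above both sticks. I'll lower it in small steps until it touches.

```bash
python3 -m inch '[{"fingers":-1,"delta_pos":[0.3,-0.1,0],"twist":[0,0,0]},{"fingers":-1,"delta_pos":[0.2,0,0],"twist":[0,0,0]},{"fingers":-1,"delta_pos":[0,0,0],"twist":[0,0,0]},{"fingers":-1,"delta_pos":[0,0,0],"twist":[0,0,0]}]';  python3 -m inch '[{"fingers":-1,"delta_pos":[0.1,0,0],"twist":[0,0,0]},{"fingers":-1,"delta_pos":[0,0,0],"twist":[0,0,0]},{"fingers":-1,"delta_pos":[0,0,0],"twist":[0,0,0]}]'; python3 -m inch '[{"fingers":-1,"delta_pos":[0.1,0,0],"twist":[0,0,0]},{"fingers":-1,"delta_pos":[0,0,0],"twist":[0,0,0]},{"fingers":-1,"delta_pos":[0,0,0],"twist":[0,0,0]}]'
```

```text
time: 19.9
tool_pos: [0.5717, -0.0131, 0.0423]
tool_rot: [-0.294, -0.643, -0.294, 0.643]
contact_force: [-0.3, 0.2, -3.1]
gripper_width: 0.571
time: 20.27
tool_pos: [0.5717, -0.0131, 0.0413]
tool_rot: [-0.294, -0.643, -0.294, 0.643]
contact_force: [-0.1, -0.1, -1.4]
gripper_width: 0.57
time: 20.65
tool_pos: [0.5717, -0.0132, 0.0403]
tool_rot: [-0.294, -0.643, -0.294, 0.643]
contact_force: [0.8, 0.7, -2.1]
gripper_width: 0.566
```

```bash
python3 -m inch '[{"fingers":-1,"delta_pos":[0.1,0,0],"twist":[0,0,0]},{"fingers":-1,"delta_pos":[0,0,0],"twist":[0,0,0]},{"fingers":-1,"delta_pos":[0,0,0],"twist":[0,0,0]}]'; python3 -m inch '[{"fingers":-1,"delta_pos":[0.1,0,0],"twist":[0,0,0]},{"fingers":-1,"delta_pos":[0,0,0],"twist":[0,0,0]},{"fingers":-1,"delta_pos":[0,0,0],"twist":[0,0,0]}]'
```

```text
time: 21.02
tool_pos: [0.5718, -0.0131, 0.0395]
tool_rot: [0.294, 0.643, 0.294, -0.643]
contact_force: [-0.0, -0.6, -0.3]
gripper_width: 0.567
time: 21.4
tool_pos: [0.5719, -0.0131, 0.0395]
tool_rot: [-0.294, -0.643, -0.294, 0.643]
contact_force: [-4.2, -0.0, 5.7]
gripper_width: 0.568
```

Contact came at TCP z = 0.0395, as predicted. Releasing and retreating straight up.

```bash
python3 -m inch '[{"fingers":-1,"delta_pos":[-0.1,0,0],"twist":[0,0,0]},{"fingers":-1,"delta_pos":[0,0,0],"twist":[0,0,0]},{"fingers":0.7,"delta_pos":[0,0,0],"twist":[0,0,0]},{"fingers":0.7,"delta_pos":[0,0,0],"twist":[0,0,0]},{"fingers":0.7,"delta_pos":[0,0,0],"twist":[0,0,0]}]'; python3 -m inch '[{"fingers":0.7,"delta_pos":[-1,0,0],"twist":[0,0,0]},{"fingers":0.8,"delta_pos":[-2,0,0],"twist":[0,0,0]},{"fingers":1,"delta_pos":[-4,0,0],"twist":[0,0,0]},{"fingers":1,"delta_pos":[-5,0,0],"twist":[0,0,0]},{"fingers":1,"delta_pos":[-5,0,0],"twist":[0,0,0]}]'
python3 -m inch '[{"fingers":1,"delta_pos":[-4,-4,0],"twist":[0,0,0]},{"fingers":1,"delta_pos":[0,-6,0],"twist":[0,0,0]},{"fingers":1,"delta_pos":[0,-6,0],"twist":[0,0,0]},{"fingers":1,"delta_pos":[0,-6,0],"twist":[0,0,0]},{"fingers":1,"delta_pos":[0,-3,0],"twist":[0,0,0]}]'
python3 -m inch '[{"fingers":1,"delta_pos":[0,0,0],"twist":[0,0,0]},{"fingers":1,"delta_pos":[0,0,0],"twist":[0,0,0]}]'
python3 -c "
from plan import *
plan(.5722,-.0128,.0395,49.1)
grab('side','side11');grab('wrist','wrist11');grab('top','top11')"
```

```text
time: 22.02
tool_pos: [0.5718, -0.0132, 0.0393]
tool_rot: [0.294, 0.643, 0.294, -0.643]
contact_force: [-0.0, -0.1, -0.5]
gripper_width: 0.852
time: 22.65
tool_pos: [0.5718, -0.0131, 0.2128]
tool_rot: [0.294, 0.644, 0.293, -0.643]
contact_force: [1.1, 0.0, -0.4]
gripper_width: 0.999
time: 23.28
tool_pos: [0.3811, 0.152, 0.2512]
tool_rot: [0.294, 0.644, 0.294, -0.642]
contact_force: [0.8, -0.4, -0.7]
gripper_width: 0.996
time: 23.52
tool_pos: [0.3833, 0.1503, 0.2505]
tool_rot: [0.294, 0.644, 0.293, -0.643]
contact_force: [0.6, 0.3, 0.4]
gripper_width: 0.997
t23.52 pos [0.3833 0.1503 0.2505] xaxis [ 0.002 -0.    -1.   ] jaw 49.1 F [0.6 0.3 0.4] w 0.997 q6 2.48
 shift cm now [ 2.114e+01  2.492e+01 -2.000e-02]  turn deg [-0.  -0.1 -0.1]  shift cm after turn [21.1  24.96 -0.03]
```

View pics/side11.png

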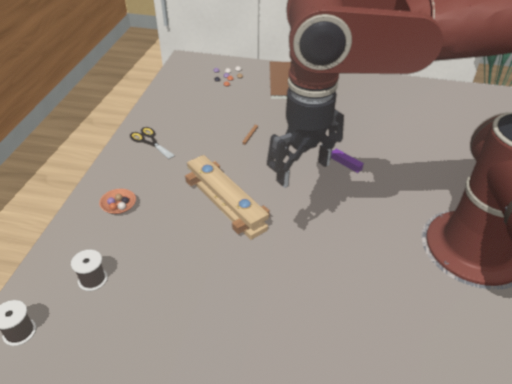

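View pics/top11.png

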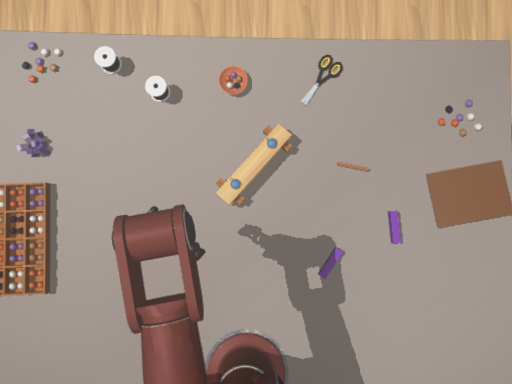

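View pics/wrist11.png

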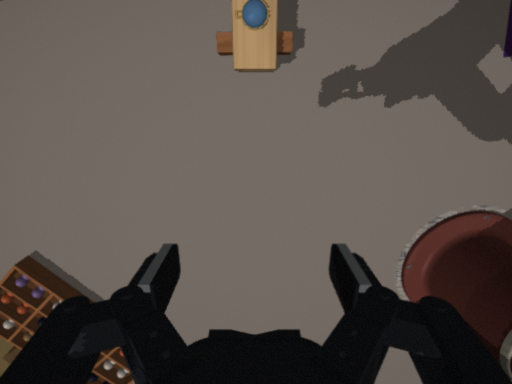

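The stack stands: the upper board's pendants face up at top-view (272,143) and (236,184), stick ends show on both sides at both ends, and the arm is clear. A final measurement before handing in.

```bash
python3 - <<'E'
from meas import *
f=load('top'); s,b=masks(f['pixels'])
c=[c for c in comps(b) if 200<cv2.moments(c)['m10']/cv2.moments(c)['m00']<310 and cv2.contourArea(c)<3000]
for k in c: print('upper',cv2.contourArea(k),np.round(rect_on(f,k,.058),1))
r=rect_on(f,max(c,key=cv2.contourArea),.058)
a=np.radians(-40.9);ux=np.array([np.cos(a),np.sin(a)]);uy=np.array([-ux[1],ux[0]]);be=np.array([496.2,53.1])
d=np.array(r[:2])-be; print('upper in bare',d@ux,d@uy,r[4]+40.9)
for k in comps(s,8):
    M=cv2.moments(k);u=(M['m10']/M['m00'],M['m01']/M['m00'])
    if 205<u[0]<305 and 115<u[1]<220:
        p=onplane(f,[u],.035)[0,:2]*1000-be; print('stick end',np.round(u,1),p@ux,p@uy)
P=depthpts(f); m=cv2.erode(cv2.drawContours(np.zeros(b.shape,np.uint8),[max(c,key=cv2.contourArea)],-1,255,-1),np.ones((3,3)))
bl=cv2.inRange(cv2.cvtColor(f['pixels'],cv2.COLOR_BGR2HSV),(95,80,40),(125,255,255)); m[cv2.dilate(bl,np.ones((5,5)))>0]=0
Q=P[m>0]; Q=Q[~np.isnan(Q[:,0])]; X=(Q[:,:2]*1000-be)
co=np.linalg.lstsq(np.c_[(X@ux-100),X@uy,np.ones(len(X))],Q[:,2]*1000,rcond=None)[0]; print('plane slope x,y (rad), z mm',co,len(Q))
E
```

```text
upper 1774.0 [570.2 -10.7 259.7  56.1 -40.7]
upper in bare 97.73749261197679 0.21156808278352804 0.16376342773437358
stick end [239.3 198.9] -0.4363651185157253 -32.30775846720303
stick end [220.1 182.2] -1.2554786130487297 38.235615857992364
stick end [286.8 146. ] 198.42506433521396 -32.606940303091484
stick end [267.6 129.9] 196.79522363115333 37.68522260354807
plane slope x,y (rad), z mm [-3.96370323e-03  3.82666311e-03  5.81819093e+01] 1272
```

Everything is within limits, so I'm handing in.

```bash
python3 -c "
from h import *
print(manip.job_done())
print(manip.state()['time'])"
```

```text
the job is handed in; nothing more can be done
None
the job is handed in; nothing more can be done
```

I laid the thick brown stick across the bare end and set the upper board on the two sticks, pendants up. Both were lowered to a light contact before release. I handed in at about 23.7 s, with the arm well clear; no verdict is reported.

My last checks, all in the `bare_end` frame:

| Item | Measured | Limit |
|---|---|---|
| Loose stick, along / across | about −1 mm / 3 mm | ±15 / ±18 mm |
| Loose stick, angle (measured before the upper board went on) | about 0.2° | 10° |
| Placed stick, along / across | about 198 mm / 3 mm | 185–215 / ±18 mm |
| Placed stick, angle (measured before the upper board went on) | about 2.7° | 10° |
| Upper board, along / across | 97.7 mm / 0.2 mm | 85–115 / ±15 mm |
| Upper board, angle | 0.2° | 10° |
| Upper board, tilt | about 0.006 rad | 0.03 rad |
| Upper board, top face above the table | 58.2 mm | 54–62 mm (58 mm expected) |

No check failed. The cameras disagreed by up to 5 mm on where parts lay before I moved them. The top and wrist views also gave the placed stick's position along the board as 198 mm and 192 mm; the wrist outline probably included its side face.

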